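# Seat the double lid of the sewing tin and take off its outer lid

### The job

Get the sewing tin ready for use: pick up its two nested lids together (the bobbin-tray inner lid with the outer lid riding on it), lower them level into the mouth of the tin and press down until the inner lid's rim is fully home on the tin all round. Then lift off the outer lid alone, leaving the inner lid seated and undisturbed with its bobbins on show. The outer lid must not come off before the inner lid is home, everything else on the desk stays where it is, and you finish still holding the outer lid level, about 10 cm above the tin, without putting it down.

Things in the scene. Friction and masses are not known exactly. Their poses are not given: they have to be found in the camera images.
- tin: Green sewing tin, an open rectangular box on a grippy foot (fixed, it does not move): 58 mm along x, 96 mm along y, 70 mm high, walls 4 mm, mouth 50 x 88 mm. Origin: centre of its underside, on the desk; z up. With the inner lid fully home, that lid's origin is 48 mm above the tin's, both centred, long sides (y axes) parallel; either way round fits.
- tin_mouth (a point): Centre of the tin's mouth at rim height. Sprung rubber strips on the four walls, 10 mm below the rim, stand 2.75 mm into the mouth. The inner lid stops on them with its rim about 8 mm proud; a downward push of some 4 to 10 N takes it past them, and it then slides on down, rubbing, until its rim lands on the tin's rim, and stays there.
- inner_lid: Inner lid: cream tray with six coloured bobbins and a flat brass-coloured rim, standing on the desk, outer lid on top; about 0.14 kg. Origin: centre of its underside; z up. Plug below the rim 46.5 mm (x) by 84.5 mm (y), 22 mm deep, its lowest 6 mm tapering to 41.5 x 79.5 mm. Bobbins reach 17 mm above the origin.
- lid_rim (a point): Centre of the inner lid, halfway up its rim, 25 mm above its origin. The rim is 66 mm along x, 104 mm along y and 6 mm thick (22 to 28 mm above the origin). It overhangs the tin by 4 mm all round, so fingers gripping it across x can go down outside the tin's walls; it also juts 5 mm beyond the outer lid's plate.
- outer_lid: Outer lid, lying loose on the inner lid's rim, its origin 28 mm above that lid's; about 0.11 kg. Green plate 56 mm along x, 94 mm along y, 4 mm thick; a 5 mm deep skirt below drops into the tray with about 1.5 mm play on each side. Origin: centre of the plate's underside; z up. Lifting the inner lid by its rim carries it along; lifting it by its knob leaves the inner lid behind.
- knob_top (a point): Centre of the top of the outer lid's dark wooden knob, 26 mm above that lid's origin. The knob is a plain upright cylinder, 22 mm diameter, 22 mm high, in the middle of the plate.
- spool: Bystander: red thread spool standing on end, 30 mm diameter, 40 mm high. Origin: centre of its underside.
- button_dish: Bystander: small blue dish with buttons, 60 mm across, 18 mm high. Origin: centre of its underside.
- mug: Bystander: yellow ceramic mug lying on its side, 80 mm diameter, 92 mm long along its x, handle on its +y side. Origin: on the desk below the middle of its axis.
- dispenser: Bystander: clear plastic toothpick dispenser with a green push button on top, 54 mm diameter, 88 mm high. Origin: centre of its underside.
- phone_stand: Bystander: wave-shaped wooden phone stand, about 135 mm along its x, 70 mm wide, 97 mm high. Origin: on the desk near its middle.
There are look-alikes about, which are no part of the job. What is shaped like the outer_lid but pink or red is not meant.

How it is judged:
By the outcome, as a careful person would: the job done as asked, in the order asked, and still so for the second after the job is handed in, while the arm keeps its last pose, push and grip.
It also fails if it takes over 53 s, if anything falls off the work surface, if the arm or the gripper's body presses on something with over 40 N, if the wrist force passes 120 N, or if a joint passes its speed limit or range.

### The arm

A 6-joint arm with a two-finger parallel gripper is mounted at the origin on the work surface. World frame = base frame: x ahead of the robot, y to its left, z up, the work surface at z = 0. Lengths are in m, angles in rad, forces in N, time in s.
With the tool pointing down it reaches from about 0.275 to 0.75 m from the base axis. Payload 10.2 kg.
Tool frame: the origin (TCP) lies midway between the tips of the shut fingers; the grasp point (between the pads) lies 19 mm behind it; z points along the fingers, y is the line along which they close (so a half turn about z gives the same grasp; the last joint's range is limited). The gripper opens to 85 mm and grips with 20 to 120 N. Pads are 22 mm wide; open, the fingers measure 114 mm over their backs; the gripper's body (76 mm by 85 mm) begins 54 mm behind the grasp point. The pads swing forward as they close: fully open they stand 13 mm farther back than shut.
Start: joints at [1.032, 0.313, 1.498, -0, 1.331, -0.223], TCP at [0.163, 0.499, 0.231] pointing down, gripper open.
Joint ranges: [-2.94, 2.94], [-0.97, 2.17], [0.19, 2.56], [-1.23, 4.37], [0.02, 3.11], [-2.88, 2.88]. Speed limits (rad/s): [2.39, 2.39, 3.01, 3.14, 3.14, 3.14].

### API

Orientations are given as a unit quaternion [x, y, z, w].
In Python, from workcell import env, viewer, job, nets gives the robot as it stands. The module is installed in compiled form; this text tells all that it offers.
- The arm moves only by the tool jog_arm, never from a script. Its argument "commands" is a list of rows, each a list of 5 numbers: the shift along the tool's x, y, z in m, then the turn about the tool's z in rad, then the finger opening in m, from 0 to 0.0854. In form: [[x, y, z, yaw, gripper], ...]. A call has 1 to 12 rows; each row shifts and turns the commanded pose from where the row before left it, along the tool's axes as they then stand; what a row does not reach is not made up. A row lasts 1/8 s, in which the tool goes at most 62.5 mm and 10.7 degrees, less where a joint would pass 70% of its speed; a pose out of reach is approached as far as the arm can. A call with a gripper value outside its range is refused whole. The fingers move at their own pace and stop on an object; the grip force is fixed at half the most. Time passes only in rows, so rows that do not move let the fingers close. It gives the time, the measured TCP pose, the force, the opening and the grip force at its end, in the units of the state.
- env.get_state(): the state, without advancing time (a new reading comes with each control period).
- viewer.camera(name): name is "scene" or "top"; returns a dict with "color" (480x640x3 uint8, blue, green, red), "camera_matrix" (3x3 intrinsics, pixels), "dist_coeffs" ([k1, k2, p1, p2, k3] as OpenCV has them; the pictures are not rectified), "cam_to_world" (4x4, takes a point from camera to world coordinates). Camera axes: x right, y up, looking along -z (the intrinsics and any distortion apply to the point x, -y, -z); pixel columns grow to the right and rows downward; lengths in m; the calibration is good to about 2 mm. A picture is of the moment at which its call begins. There is no depth.
- job.close_job(): hands the job in; it is judged then, once.
Trained networks look in the newest picture that a camera, given by its name, has taken for a name from the list of things; names that differ only in an ending like _2 or _b are one class to them, and where a whole thing is asked for, a point or a joint stands for the part that bears it (a point fixed in the world has none). Each returns a list of dicts, best first, with "confidence" (0 to 1); they miss things now and then, are a little off and sometimes report something else, mostly with a low value. They report only what shows in the picture. A call takes as long as a camera call. They do not tell look-alikes from the thing itself.
- nets.masks_of(thing, camera): "mask" (480x640 bool, what is visible of it) and "box" ([centre column, centre row, width, height] in pixels, round what is visible of it).
The state is a dict: "time": time; "q": joint angles; "dq": joint speeds; "effort": joint torques, N m; "eef_pos": TCP position; "orientation": TCP orientation; "force": force on the tool from outside, world axes, zero at the start; "moment": the same for the moment, N m; "width": finger opening in m; "grasp_force": force on a finger pad.
Only numpy, scipy, OpenCV 4.12 (cv2) and the standard library are available. Lean on these libraries where they do the work, as an engineer would, in place of code of your own. Each camera call takes 0.05 s, during which the arm holds its last target. There are 200 camera calls.

## Working session

There is one attempt and no reset: what is moved stays moved. The work goes in short steps, Python scripts to look and compute and a tool call to move; the robot and the scene stay as the last step left them, time stands still between calls to the robot, and variables do not carry over. Pictures are saved under pics/ and viewed, at most 10 in all, crops included, and the job is handed in when it is done.

Besides the shell and the picture viewer there is one more tool, called after ">>>" in YAML: its name, and indented under it one key for each argument. jog_arm: Moves the arm, as the interface text tells. Its arguments: {"type":"object","properties":{"commands":{"type":"array"}},"required":["commands"]}

```bash
mkdir -p pics; cat > h.py <<'E'
import numpy as np, cv2
from workcell import env, viewer, job, nets
def ray(c,px):
    p=cv2.undistortPoints(np.array([[px]],float),c["camera_matrix"],np.array(c["dist_coeffs"]))[0,0]
    M=np.array(c["cam_to_world"]); return M[:3,3], M[:3,:3]@np.array([p[0],-p[1],-1.])
def at_z(c,px,z):
    o,d=ray(c,px); return o+d*(z-o[2])/d[2]
def proj(c,P):
    M=np.array(c["cam_to_world"]); q=(np.atleast_2d(P)-M[:3,3])@M[:3,:3]; q=q*[1,-1,-1]
    return cv2.projectPoints(q,np.zeros(3),np.zeros(3),np.array(c["camera_matrix"]),np.array(c["dist_coeffs"]))[0][:,0]
E
python3 - <<'E'
from h import *
for n in("top","scene"):
    c=viewer.camera(n); cv2.imwrite(f"pics/{n}0.png",c["color"])
    print(n,np.array(c["cam_to_world"]).round(3).tolist(),np.array(c["camera_matrix"]).round(0).tolist())
    for t in("tin","inner_lid","outer_lid"):
        for r in nets.masks_of(t,n): print(t,round(r["confidence"],2),np.round(r["box"],1))
s=env.get_state();print(s["orientation"],s["eef_pos"],s["width"],s["time"])
E
```

```text
top [[0.016, 0.984, -0.18, 0.417], [-1.0, 0.015, -0.005, 0.008], [-0.002, 0.18, 0.984, 0.893], [0.0, 0.0, 0.0, 1.0]] [[499.0, 0.0, 318.0], [0.0, 499.0, 237.0], [0.0, 0.0, 1.0]]
inner_lid 0.96 [227.8 272.   60.4  46.4]
outer_lid 0.96 [149.9 273.4  59.8  58. ]
outer_lid 0.91 [228.9 273.4  57.4  36.3]
outer_lid 0.77 [202.7 358.9  35.2  55.8]
scene [[-0.617, -0.524, 0.587, 1.01], [0.787, -0.425, 0.448, 0.369], [0.015, 0.738, 0.675, 0.614], [0.0, 0.0, 0.0, 1.0]] [[496.0, 0.0, 317.0], [0.0, 496.0, 243.0], [0.0, 0.0, 1.0]]
tin 0.89 [221.1 205.2  53.   67.6]
tin 0.16 [303.  276.6  19.2  28.9]
inner_lid 0.81 [410.  301.6  73.8  53.3]
outer_lid 0.84 [490.5 354.9  72.3  43.1]
outer_lid 0.79 [471.  267.   52.3  41. ]
outer_lid 0.73 [410.3 299.9  66.6  43.1]
[ 1.57227839e-01  9.87562350e-01 -1.03713461e-04 -4.03692355e-05] [0.16303277 0.4990089  0.23121353] 0.0857026182775255 0.4
```

View pics/top0.png

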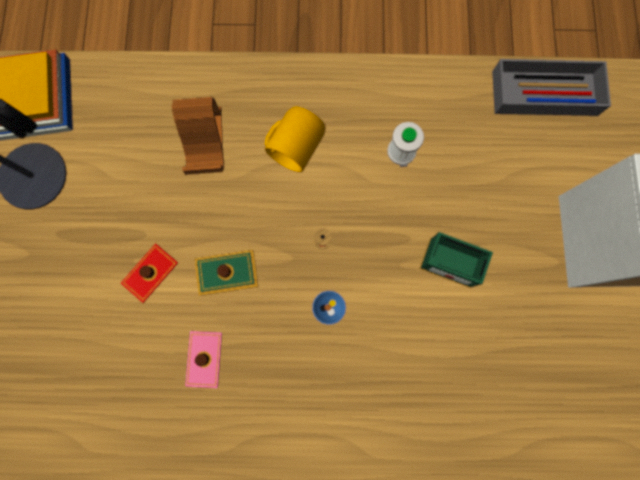

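View pics/scene0.png

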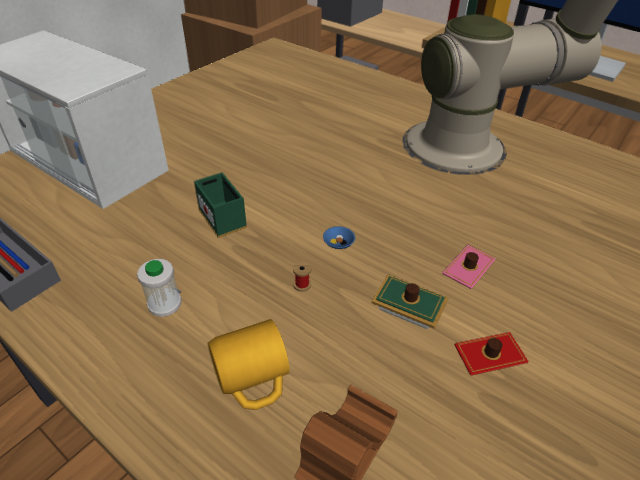

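Top view: candidates for the nested lids are the green lid with brass rim at (228,272), the red lid at (150,273) and the pink lid at (203,359). By colour and the tray below, the green one is meant. The tin is at (456,260) in top and (221,205) in scene. Next I check a close crop and fit the poses.

```bash
cat > fit.py <<'E'
from h import *
from scipy.optimize import minimize
S=8
def box(sx,sy,z0,z1): return np.array([[a*sx/2,b*sy/2,z] for a in(-1,1) for b in(-1,1) for z in(z0,z1)])
def hullpoly(c,P): return cv2.convexHull(proj(c,P).astype(np.float32))[:,0]
def place(pts,p):
    ca,sa=np.cos(p[2]),np.sin(p[2]); q=pts.copy()
    q[:,0]=ca*pts[:,0]-sa*pts[:,1]+p[0]; q[:,1]=sa*pts[:,0]+ca*pts[:,1]+p[1]; return q
def fit(obs,pts,p0):
    # obs: list of (cam, convex hull polygon of the mask, px); minimise symmetric-difference area
    def f(p):
        t=0
        for c,h in obs:
            m=hullpoly(c,place(pts,p)); A=cv2.intersectConvexConvex(m,h)[0]
            t+=1-A/(cv2.contourArea(m)+cv2.contourArea(h)-A)
        return t
    best=None
    for a in np.arange(0,np.pi,np.pi/12):
        r=minimize(f,[p0[0],p0[1],a],method="Nelder-Mead",options=dict(initial_simplex=np.array(
           [[p0[0],p0[1],a],[p0[0]+.01,p0[1],a],[p0[0],p0[1]+.01,a],[p0[0],p0[1],a+.1]]),xatol=1e-5,fatol=1e-6,maxiter=400))
        if best is None or r.fun<best.fun: best=r
    return best
def hull(mask):
    m=mask.astype(np.uint8)
    cs=max(cv2.findContours(m,cv2.RETR_EXTERNAL,cv2.CHAIN_APPROX_NONE)[0],key=cv2.contourArea)
    return cv2.convexHull(cs)[:,0].astype(np.float32)
def green(c,b):
    i=cv2.GaussianBlur(c["color"],(3,3),0).astype(int); m=(i[...,1]-i[...,2]>8)
    o=np.zeros_like(m);x,y,w,h=b; o[y-h:y+h,x-w:x+w]=1; return m&(o>0)
E
python3 - <<'E'
from fit import *
C={n:viewer.camera(n) for n in("top","scene")}
def near(t,n,px): 
    r=nets.masks_of(t,n); r=[x for x in r if np.hypot(x["box"][0]-px[0],x["box"][1]-px[1])<20]; return r[0]["mask"] if r else None
tp=at_z(C["top"],(456,260),.05); lp=at_z(C["top"],(228,272),.03)
T={"top":green(C["top"],(456,260,45,40)),"scene":near("tin","scene",(221,205))}
L={n:near("inner_lid",n,p) for n,p in(("top",(228,272)),("scene",(410,301)))}
G={"top":green(C["top"],(228,272),) if 0 else green(C["top"],(228,272,40,35)),"scene":green(C["scene"],(410,300,45,35))}
lidb=np.vstack([box(.066,.104,.022,.028),box(.0415,.0795,0,.001)])
knob=np.array([[.011*np.cos(t),.011*np.sin(t),.054] for t in np.linspace(0,6,16)])
res={}
for nm,M,pts,p0 in(("tin",T,box(.058,.096,0,.07),tp),("lid",L,np.vstack([lidb,knob]),lp),("plate",G,box(.056,.094,.028,.032),lp)):
    for sel in(("top",),("scene",),("top","scene")):
        r=fit([(C[n],hull(M[n])) for n in sel if M[n] is not None],pts,p0)
        print(nm,sel,r.x.round(4),round(r.fun,3)); res[nm]=r.x
crops=[]
for n,b in(("top",(188,240,75,60)),("top",(420,228,75,60)),("scene",(365,265,100,80)),("scene",(180,165,100,80))):
    x,y,w,h=b; k=390/w; im=cv2.resize(C[n]["color"][y:y+h,x:x+w],(390,int(h*k)),interpolation=cv2.INTER_CUBIC)
    for nm,pts in(("tin",box(.058,.096,.07,.0701)),("lid",box(.066,.104,.028,.0281)),("plate",box(.056,.094,.032,.0321))):
        q=hullpoly(C[n],place(pts,res[nm])); q=((q-[x-.5,y-.5])*k).astype(int)
        cv2.polylines(im,[q],True,(255,0,255) if nm!="plate" else (255,255,0),1)
    crops.append(im[:295])
cv2.imwrite("pics/crop1.png",np.vstack([np.hstack(crops[:2]),np.hstack(crops[2:])]))
E
```

```text
tin ('top',) [ 0.5385 -0.2252  2.8525] 0.106
tin ('scene',) [ 0.537  -0.2256 -0.3451] 0.027
tin ('top', 'scene') [ 0.5371 -0.2255 -0.3445] 0.136
lid ('top',) [0.5109 0.1686 0.    ] 0.0
lid ('scene',) [0.5123 0.1743 0.1271] 0.116
lid ('top', 'scene') [0.5123 0.1743 0.1271] 0.116
plate ('top',) [0.5144 0.1719 0.1748] 0.16
plate ('scene',) [0.5097 0.1724 0.1696] 0.103
plate ('top', 'scene') [0.5097 0.1724 3.3112] 0.265
```

View pics/crop1.png

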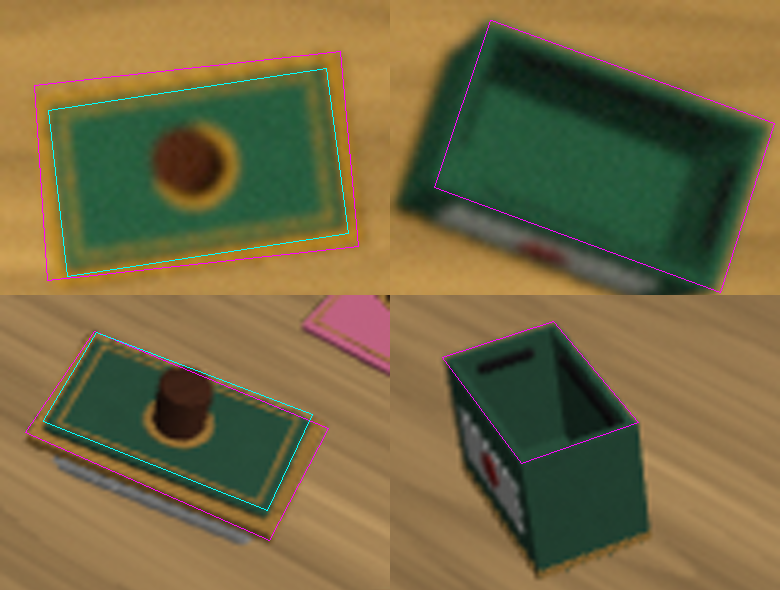

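The crop confirms the green lid with knob on a cream tray and brass rim. The tin fit follows its rim. The lid fit is loose because the top mask was missed, so I measure it once more.

```bash
python3 - <<'E'
from fit import *
O={"lid":[], "plate":[]}
k=np.array([[.011*np.cos(t),.011*np.sin(t),z] for t in np.linspace(0,6,16) for z in(.032,.054)])
for i in range(3):
  for n,px in(("top",(228,272)),("scene",(410,301))):
    c=viewer.camera(n)
    for nm,t in(("lid","inner_lid"),("plate","outer_lid")):
        for r in nets.masks_of(t,n):
            if np.hypot(r["box"][0]-px[0],r["box"][1]-px[1])<8: O[nm].append((n,c,hull(r["mask"]))); break
PT={"lid":np.vstack([box(.066,.104,.022,.028),box(.0465,.0845,.006,.022),box(.0415,.0795,0,.001),k]),"plate":np.vstack([box(.056,.094,.028,.032),k])}
for nm in O:
  for s in(("top",),("scene",),("top","scene")):
    o=[(c,h) for n,c,h in O[nm] if n in s]
    if o: r=fit(o,PT[nm],(.512,.172)); print(nm,s,len(o),r.x.round(4),round(r.fun/len(o),3))
# gradient check: rim & plate
c=viewer.camera("top"); x,y,w,h=188,236,80,72; K=9
im=cv2.resize(c["color"][y:y+h,x:x+w],None,fx=K/1.0*.83,fy=K*.83,interpolation=cv2.INTER_LANCZOS4); K*=.83
q=hullpoly(c,place(box(.066,.104,.028,.0281),r.x)); cv2.polylines(im,[((q-[x-.5,y-.5])*K).astype(int)],True,(255,0,255),1)
cv2.imwrite("pics/crop2.png",im)
E
```

```text
lid ('top',) 2 [0.5102 0.1728 0.1809] 0.403
lid ('scene',) 3 [0.5128 0.1737 0.1559] 0.076
lid ('top', 'scene') 5 [0.5115 0.1733 0.1505] 0.218
plate ('top',) 3 [0.5108 0.173  0.1716] 0.029
plate ('scene',) 3 [0.5113 0.1738 0.1453] 0.072
plate ('top', 'scene') 6 [0.5109 0.1731 0.1685] 0.054
```

View pics/crop2.png

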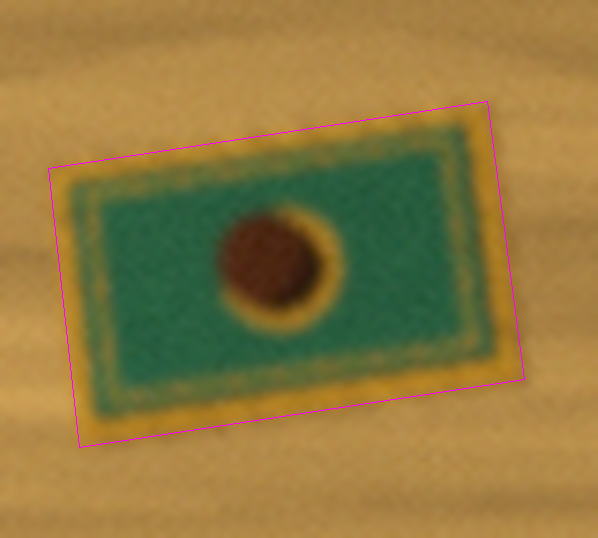

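>>> jog_arm:
  commands:
    - [-0.036,-0.0168,0,0,0.0854]
    - [-0.036,-0.0168,0,0,0.0854]
    - [-0.036,-0.0168,0,0,0.0854]
    - [-0.036,-0.0168,0,0,0.0854]
    - [-0.036,-0.0168,0,0,0.0854]
    - [-0.036,-0.0168,0,0,0.0854]
    - [-0.036,-0.0168,0,0,0.0854]
    - [-0.036,-0.0168,0,0,0.0854]
    - [-0.036,-0.0168,0,0,0.0854]
    - [-0.036,-0.0168,0,0,0.0854]
    - [-0.036,-0.0168,0,0,0.0854]
    - [-0.036,-0.0168,0,0,0.0854]

```text
time: 3.1
eef_pos: [0.512, 0.1722, 0.2314]
orientation: [0.157, 0.988, 0.0, 0.0]
force: [0.7, -0.6, -0.1]
width: 0.0858
grasp_force: 0.0
```

>>> jog_arm:
  commands:
    - [0,0,0,0.1375,0.0854]
    - [0,0,0,0.1375,0.0854]
    - [0,0,0,0.1375,0.0854]
    - [0,0,0,0.1375,0.0854]
    - [0,0,0,0.1375,0.0854]
    - [0,0,0,0.1375,0.0854]
    - [0,0,0,0.1375,0.0854]
    - [0,0,0,0.1375,0.0854]
    - [0,0,0,0,0.0854]

```text
time: 4.22
eef_pos: [0.5111, 0.1733, 0.2313]
orientation: [0.65, 0.76, 0.0, 0.0]
force: [-0.3, 0.7, 0.4]
width: 0.0854
grasp_force: 0.0
```

```bash
cat > go.py <<'E'
import sys; from h import *
from scipy.spatial.transform import Rotation as Rn
def go(x,y,a):
    s=env.get_state(); R=Rn.from_quat(s["orientation"]).as_matrix(); p=np.array(s["eef_pos"])
    d=R.T@(np.array([x,y,p[2]])-p); b=np.arctan2(R[1,1],R[0,1]); w=(b-a+np.pi/2)%np.pi-np.pi/2
    print("t",round(s["time"],2),"tcp",p.round(4),"tilt z",R[:,2].round(4),"yang",round(b,4),"\nshift xyz",d.round(4),"then yaw",round(w,4),
     "F",np.round(s["force"],1),"M",np.round(s["moment"],2),"w",round(s["width"],4),"g",round(s["grasp_force"],1))
if __name__=="__main__": go(*map(float,sys.argv[1:4]))
E
python3 go.py .511 .173 .158
```

```text
t 4.22 tcp [0.5111 0.1733 0.2313] tilt z [ 0.  0. -1.] yang 0.1562 
shift xyz [-0.0002 -0.0001 -0.    ] then yaw -0.0018 F [-0.3  0.7  0.4] M [-0.01 -0.05 -0.03] w 0.0854 g 0.0
```

>>> jog_arm:
  commands:
    - [0,0,0.0285,0,0.0854]
    - [0,0,0.0285,0,0.0854]
    - [0,0,0.0285,0,0.0854]
    - [0,0,0.0285,0,0.0854]
    - [0,0,0.0285,0,0.0854]
    - [0,0,0.0285,0,0.0854]
    - [0,0,0.012,0,0.0854]
    - [0,0,0.012,0,0.0854]
    - [0,0,0.012,0,0.0854]
    - [0,0,0.012,0,0.0854]
    - [0,0,0.008,0,0.0854]
    - [0,0,0,0,0.0854]

```text
time: 5.72
eef_pos: [0.5109, 0.1732, 0.0038]
orientation: [0.65, 0.76, -0.0, -0.0]
force: [-0.4, 1.1, -0.3]
width: 0.0857
grasp_force: 0.0
```

>>> jog_arm:
  commands:
    - [0,0,0,0,0.07]
    - [0,0,0,0,0.066]
    - [0,0,0,0,0.06]
    - [0,0,0,0,0.06]
    - [0,0,0,0,0.06]
    - [0,0,0,0,0.06]

```text
time: 6.48
eef_pos: [0.5112, 0.1733, 0.0052]
orientation: [0.65, 0.76, 0.0, 0.0]
force: [-3.0, -0.5, 7.5]
width: 0.0642
grasp_force: 65.1
```

```bash
python3 go.py .511 .173 .158; python3 - <<'E'
from h import *
c=viewer.camera("scene"); x,y,w,h=330,150,200,220
cv2.imwrite("pics/grip.png",cv2.resize(c["color"][y:y+h,x:x+w],None,fx=2.7,fy=2.7,interpolation=cv2.INTER_CUBIC))
E
```

```text
t 6.47 tcp [0.5112 0.1733 0.0052] tilt z [ 6.e-04 -1.e-04 -1.e+00] yang 0.1553 
shift xyz [-0.0002 -0.0003 -0.    ] then yaw -0.0027 F [-3.  -0.5  7.5] M [-0.13  0.61 -0.  ] w 0.0642 g 65.1
```

View pics/grip.png

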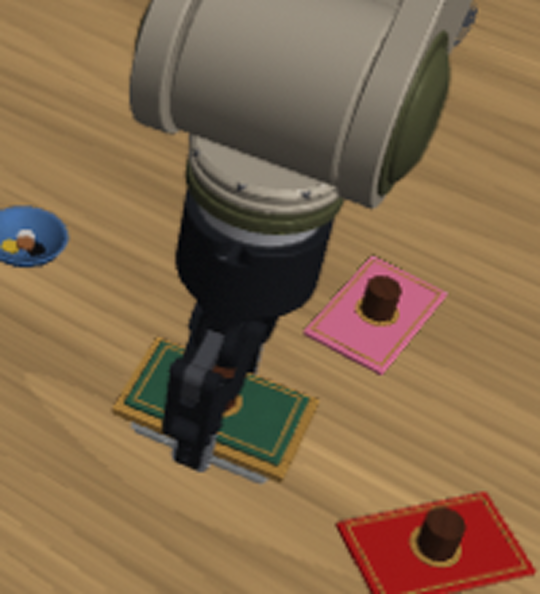

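>>> jog_arm:
  commands:
    - [0,0,-0.003,0,0.06]
    - [0,0,-0.005,0,0.06]
    - [0,0,-0.008,0,0.06]
    - [0,0,-0.015,0,0.06]
    - [0,0,-0.02,0,0.06]
    - [0,0,-0.02,0,0.06]
    - [0,0,-0.02,0,0.06]
    - [0,0,-0.02,0,0.06]
    - [0,0,-0.015,0,0.06]
    - [0,0,-0.006,0,0.06]
    - [0,0,-0.003,0,0.06]
    - [0,0,0,0,0.06]

```text
time: 8.02
eef_pos: [0.5109, 0.1732, 0.139]
orientation: [0.65, 0.76, -0.0, -0.0]
force: [0.4, -0.1, -1.1]
width: 0.0646
grasp_force: 66.5
```

```bash
python3 go.py .5378 -.2254 -.345; python3 - <<'E'
from h import *
for n in("scene","top"):
    c=viewer.camera(n); cv2.imwrite(f"pics/{n}L.png",c["color"])
x,y,w,h=170,230,100,90
c0=cv2.imread("pics/sceneL.png")[120:340,330:530]; c1=cv2.imread("pics/topL.png")[220:330,170:270]
cv2.imwrite("pics/lift.png",np.hstack([cv2.resize(c0,(400,440)),cv2.resize(c1,(400,440))]))
E
```

```text
t 8.03 tcp [0.5109 0.1732 0.139 ] tilt z [-7.e-04 -1.e-04 -1.e+00] yang 0.155 
shift xyz [-0.398 -0.035  0.   ] then yaw 0.5 F [ 0.4 -0.1 -1.1] M [ 0.02  0.05 -0.01] w 0.0646 g 66.5
```

View pics/lift.png

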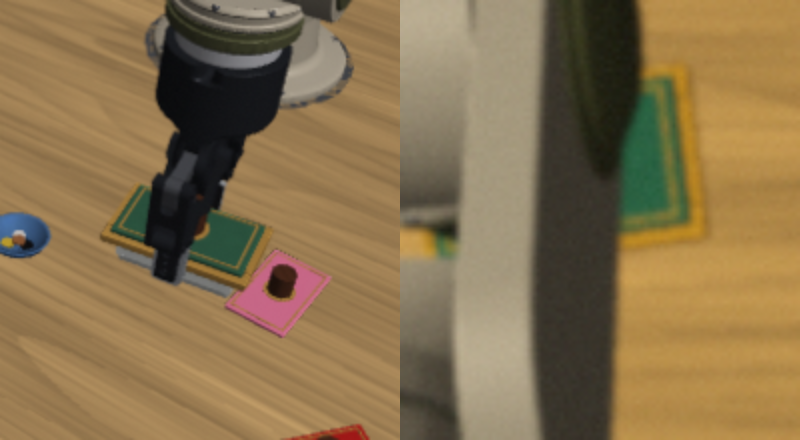

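>>> jog_arm:
  commands:
    - [-0.015,-0.003,0,0,0.06]
    - [-0.03,-0.003,0,0,0.06]
    - [-0.04,-0.003,0,0,0.06]
    - [-0.04,-0.003,0,0,0.06]
    - [-0.04,-0.003,0,0,0.06]
    - [-0.04,-0.003,0,0,0.06]
    - [-0.04,-0.003,0,0,0.06]
    - [-0.04,-0.003,0,0,0.06]
    - [-0.04,-0.003,0,0,0.06]
    - [-0.035,-0.003,0,0,0.06]
    - [-0.025,-0.003,0,0,0.06]
    - [-0.013,-0.002,0,0,0.06]

```text
time: 9.62
eef_pos: [0.5376, -0.2267, 0.1391]
orientation: [0.651, 0.759, -0.0, -0.0]
force: [-0.8, 0.6, -1.9]
width: 0.0641
grasp_force: 66.5
```

>>> jog_arm:
  commands:
    - [0,0,0,0.05,0.06]
    - [0,0,0,0.075,0.06]
    - [0,0,0,0.075,0.06]
    - [0,0,0,0.075,0.06]
    - [0,0,0,0.075,0.06]
    - [0,0,0,0.075,0.06]
    - [0,0,0,0.05,0.06]
    - [0,0,0,0.025,0.06]
    - [0,0,0.02,0,0.06]
    - [0,0,0.02,0,0.06]
    - [0,0,0,0,0.06]

```text
time: 11.0
eef_pos: [0.5373, -0.2247, 0.0982]
orientation: [0.818, 0.575, -0.001, -0.001]
force: [0.1, -0.5, -2.1]
width: 0.0644
grasp_force: 66.9
```

```bash
python3 go.py .5378 -.2254 -.345; python3 - <<'E'
from fit import *
ims=[]
for n,(x,y,w,h) in(("scene",(160,110,120,150)),("top",(410,215,96,120))):
    c=viewer.camera(n); k=400/w
    im=cv2.resize(c["color"][y:y+h,x:x+w],(400,500),interpolation=cv2.INTER_CUBIC)
    s=env.get_state(); p=s["eef_pos"]; z=p[2]-.0052
    for pts,pp in((box(.058,.096,.07,.0701),(.5378,-.2254,-.345)),(box(.066,.104,z+.028,z+.0281),(p[0],p[1],-.345)),(box(.066,.104,z+.022,z+.0221),(p[0],p[1],-.345))):
        q=hullpoly(c,place(pts,pp)); cv2.polylines(im,[((q-[x-.5,y-.5])*k).astype(int)],True,(255,0,255),1)
    ims.append(im)
cv2.imwrite("pics/hover.png",np.hstack(ims))
E
```

```text
t 11.0 tcp [ 0.5373 -0.2247  0.0982] tilt z [-0.0025  0.0017 -1.    ] yang -0.3444 
shift xyz [-0.0005  0.0007 -0.    ] then yaw 0.0006 F [ 0.1 -0.5 -2.1] M [-0.    0.01 -0.04] w 0.0644 g 66.9
```

View pics/hover.png

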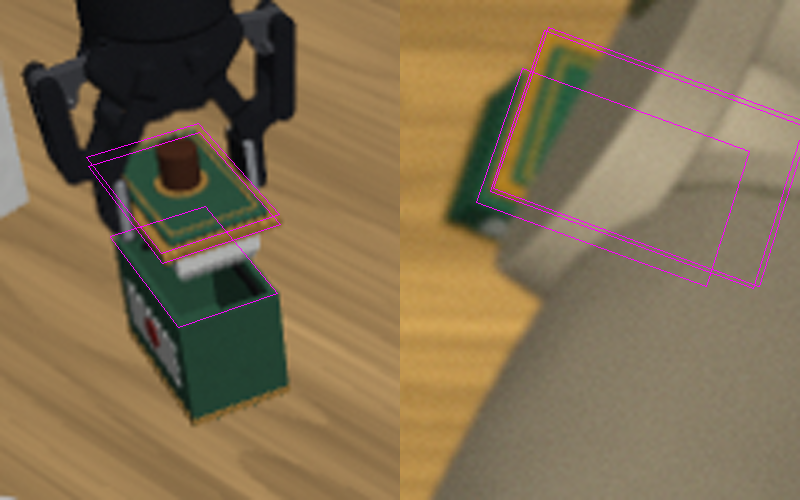

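>>> jog_arm:
  commands:
    - [-0.0005,0.0005,0.008,0,0.06]
    - [0,0,0.007,0,0.06]
    - [0,0,0.006,0,0.06]
    - [0,0,0.005,0,0.06]
    - [0,0,0.004,0,0.06]
    - [0,0,0,0,0.06]

```text
time: 11.85
eef_pos: [0.5379, -0.2259, 0.0689]
orientation: [0.818, 0.575, -0.0, -0.001]
force: [-1.9, 0.4, -2.4]
width: 0.0644
grasp_force: 66.9
```

```bash
python3 go.py .5378 -.2254 -.345
```

```text
t 11.85 tcp [ 0.5379 -0.2259  0.0689] tilt z [-1.e-03  5.e-04 -1.e+00] yang -0.345 
shift xyz [ 0.0004 -0.0003  0.    ] then yaw -0.0 F [-1.9  0.4 -2.4] M [ 0.07  0.31 -0.06] w 0.0644 g 66.9
```

>>> jog_arm:
  commands:
    - [0,0,0.003,0,0.06]
    - [0,0,0.003,0,0.06]
    - [0,0,0.002,0,0.06]
    - [0,0,0,0,0.06]

```text
time: 12.35
eef_pos: [0.5379, -0.2258, 0.0613]
orientation: [0.818, 0.575, -0.0, -0.0]
force: [-5.0, 2.7, 1.6]
width: 0.0643
grasp_force: 67.2
```

>>> jog_arm:
  commands:
    - [0,0,0.001,0,0.06]
    - [0,0,0.001,0,0.06]
    - [0,0,0,0,0.06]

```text
time: 12.72
eef_pos: [0.5379, -0.2258, 0.0596]
orientation: [0.818, 0.575, -0.0, -0.0]
force: [-6.1, 3.4, 4.8]
width: 0.0643
grasp_force: 67.5
```

```bash
python3 go.py .5378 -.2254 -.345
```

```text
t 12.72 tcp [ 0.5379 -0.2258  0.0596] tilt z [-8.e-04  4.e-04 -1.e+00] yang -0.3453 
shift xyz [ 0.0003 -0.0003  0.    ] then yaw -0.0003 F [-6.1  3.4  4.8] M [ 0.33  1.03 -0.29] w 0.0643 g 67.5
```

>>> jog_arm:
  commands:
    - [0,-0.0008,0,0,0.06]
    - [0,0,0,0,0.06]

```text
time: 12.98
eef_pos: [0.5378, -0.2259, 0.0596]
orientation: [0.818, 0.575, 0.0, 0.0]
force: [-2.5, 2.6, 2.7]
width: 0.0643
grasp_force: 67.3
```

```bash
python3 go.py .5378 -.2254 -.345
```

```text
t 12.97 tcp [ 0.5378 -0.2259  0.0596] tilt z [ 1.e-03 -4.e-04 -1.e+00] yang -0.3451 
shift xyz [ 0.0004 -0.0002 -0.    ] then yaw -0.0001 F [-2.5  2.6  2.7] M [ 0.09  0.29 -0.18] w 0.0643 g 67.3
```

>>> jog_arm:
  commands:
    - [0.0007,-0.0004,0,0,0.06]
    - [0,0,0.0015,0,0.06]
    - [0,0,0.0015,0,0.06]
    - [0,0,0,0,0.06]

```text
time: 13.48
eef_pos: [0.5374, -0.225, 0.056]
orientation: [0.818, 0.575, 0.0, -0.0]
force: [1.5, -1.2, -1.5]
width: 0.0641
grasp_force: 67.0
```

```bash
python3 go.py .5378 -.2254 -.345
```

```text
t 13.47 tcp [ 0.5374 -0.225   0.056 ] tilt z [ 1.e-04  1.e-04 -1.e+00] yang -0.3451 
shift xyz [-0.0003  0.0005 -0.    ] then yaw -0.0001 F [ 1.5 -1.2 -1.5] M [-0.22 -0.15 -0.17] w 0.0641 g 67.0
```

>>> jog_arm:
  commands:
    - [0,0.0003,0.0015,0,0.06]
    - [0,0,0.001,0,0.06]
    - [0,0,0,0,0.06]

```text
time: 13.85
eef_pos: [0.5376, -0.225, 0.0536]
orientation: [0.818, 0.575, -0.0, -0.0]
force: [0.1, -0.7, -0.9]
width: 0.0642
grasp_force: 67.1
```

>>> jog_arm:
  commands:
    - [0,0,0.001,0,0.06]
    - [0,0,0.001,0,0.06]
    - [0,0,0,0,0.06]

```text
time: 14.22
eef_pos: [0.5376, -0.225, 0.0532]
orientation: [0.818, 0.575, -0.0, 0.0]
force: [-5.7, 2.7, 13.7]
width: 0.0644
grasp_force: 68.3
```

```bash
python3 go.py .5378 -.2254 -.345
```

```text
t 14.22 tcp [ 0.5376 -0.225   0.0532] tilt z [ 1.e-04 -2.e-04 -1.e+00] yang -0.3448 
shift xyz [-0.0003  0.0003  0.    ] then yaw 0.0002 F [-5.7  2.7 13.7] M [ 0.49  0.93 -0.14] w 0.0644 g 68.3
```

>>> jog_arm:
  commands:
    - [0,0,0.001,0,0.06]
    - [0,0,0.001,0,0.06]
    - [0,0,0,0,0.06]

```text
time: 14.6
eef_pos: [0.5377, -0.225, 0.0531]
orientation: [0.818, 0.575, -0.0, 0.0]
force: [-12.5, 6.2, 31.1]
width: 0.0645
grasp_force: 69.9
```

```bash
python3 go.py .5378 -.2254 -.345; python3 - <<'E'
from fit import *
c=viewer.camera("scene"); x,y,w,h=175,140,100,100
im=cv2.resize(c["color"][y:y+h,x:x+w],(600,600),interpolation=cv2.INTER_CUBIC)
cv2.imwrite("pics/seat.png",im)
E
```

```text
t 14.6 tcp [ 0.5377 -0.225   0.0531] tilt z [ 4.e-04 -7.e-04 -1.e+00] yang -0.3446 
shift xyz [-0.0003  0.0002  0.    ] then yaw 0.0004 F [-12.5   6.2  31.1] M [ 1.03  2.12 -0.26] w 0.0645 g 69.9
```

View pics/seat.png

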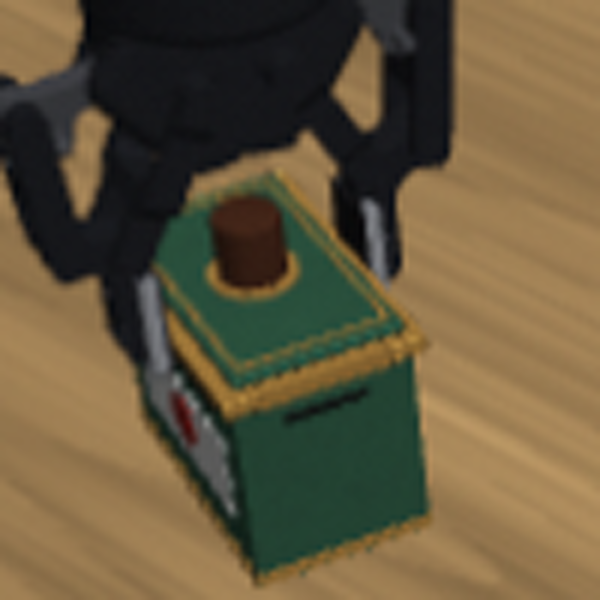

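>>> jog_arm:
  commands:
    - [0,0,-0.0012,0,0.06]
    - [0,0,-0.0012,0,0.06]
    - [0,0,0,0,0.06]
    - [0,0,0,0,0.075]
    - [0,0,0,0,0.0854]
    - [0,0,0,0,0.0854]
    - [0,0,0,0,0.0854]
    - [0,0,0,0,0.0854]

```text
time: 15.65
eef_pos: [0.5376, -0.2251, 0.0521]
orientation: [0.818, 0.575, -0.0, -0.0]
force: [-0.6, 0.2, 0.4]
width: 0.085
grasp_force: 0.0
```

```bash
python3 go.py .5376 -.225 -.345
```

```text
t 15.65 tcp [ 0.5376 -0.2251  0.0521] tilt z [-1.e-04  0.e+00 -1.e+00] yang -0.345 
shift xyz [ 0.0001 -0.      0.    ] then yaw 0.0 F [-0.6  0.2  0.4] M [-0.03 -0.02 -0.  ] w 0.085 g 0.0
```

>>> jog_arm:
  commands:
    - [0,0,-0.006,0,0.0854]
    - [0,0,-0.01,0,0.0854]
    - [0,0,-0.01,0,0.0854]
    - [0,0,-0.005,0,0.0854]
    - [0,0,0,0,0.06]
    - [0,0,0,0,0.04]
    - [0,0,0,0,0.03]
    - [0,0,0,0,0.026]
    - [0,0,0,0,0.026]
    - [0,0,0,0,0.026]

```text
time: 16.9
eef_pos: [0.5376, -0.2251, 0.0831]
orientation: [0.818, 0.575, -0.0, -0.0]
force: [-0.5, 0.0, 0.2]
width: 0.0263
grasp_force: 0.0
```

>>> jog_arm:
  commands:
    - [0,0,0,0,0.018]
    - [0,0,0,0,0.016]
    - [0,0,0,0,0.016]
    - [0,0,0,0,0.016]

```text
time: 17.4
eef_pos: [0.5377, -0.2251, 0.0834]
orientation: [0.818, 0.575, 0.0, 0.0]
force: [0.8, 0.8, 3.9]
width: 0.02
grasp_force: 58.8
```

```bash
python3 go.py .5376 -.225 -.345; python3 - <<'E'
from fit import *
c=viewer.camera("scene"); x,y,w,h=175,140,100,100
cv2.imwrite("pics/knob.png",cv2.resize(c["color"][y:y+h,x:x+w],(600,600),interpolation=cv2.INTER_CUBIC))
E
```

```text
t 17.4 tcp [ 0.5377 -0.2251  0.0834] tilt z [ 3.e-04 -1.e-04 -1.e+00] yang -0.345 
shift xyz [ 0.     -0.0001 -0.    ] then yaw 0.0 F [0.8 0.8 3.9] M [ 0.09  0.12 -0.06] w 0.02 g 58.8
```

View pics/knob.png

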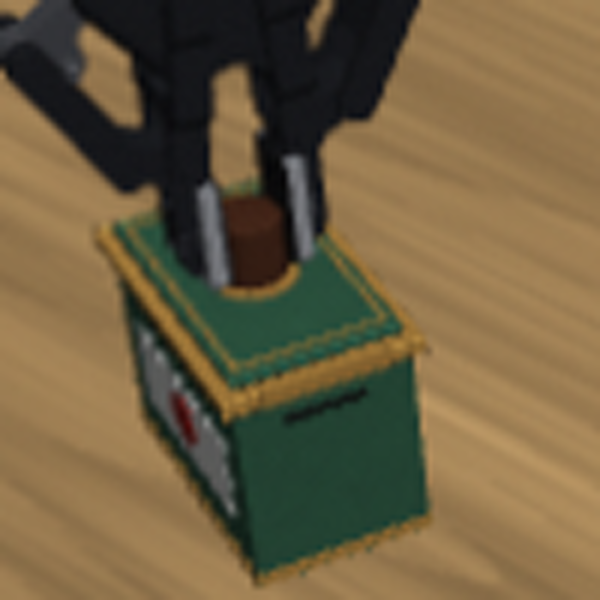

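>>> jog_arm:
  commands:
    - [0,0,-0.0015,0,0.016]
    - [0,0,-0.0025,0,0.016]
    - [0,0,-0.004,0,0.016]
    - [0,0,-0.007,0,0.016]
    - [0,0,-0.013,0,0.016]
    - [0,0,-0.015,0,0.016]
    - [0,0,-0.015,0,0.016]
    - [0,0,-0.015,0,0.016]
    - [0,0,-0.013,0,0.016]
    - [0,0,-0.009,0,0.016]
    - [0,0,-0.005,0,0.016]
    - [0,0,0,0,0.016]

```text
time: 18.95
eef_pos: [0.5376, -0.2251, 0.1832]
orientation: [0.818, 0.575, -0.0, -0.0]
force: [-0.1, 0.4, -1.2]
width: 0.02
grasp_force: 58.7
```

```bash
python3 go.py .5376 -.225 -.345; python3 - <<'E'
from fit import *
c=viewer.camera("scene"); x,y,w,h=160,90,130,150; k=4
im=cv2.resize(c["color"][y:y+h,x:x+w],(520,600),interpolation=cv2.INTER_CUBIC)
for z in(.070,.076):
    q=hullpoly(c,place(box(.066,.104,z,z+.0001),(.5376,-.2252,-.345))); cv2.polylines(im,[((q-[x-.5,y-.5])*k).astype(int)],True,(255,0,255),1)
cv2.imwrite("pics/final.png",im)
E
```

```text
t 18.95 tcp [ 0.5376 -0.2251  0.1832] tilt z [-1.e-04 -0.e+00 -1.e+00] yang -0.345 
shift xyz [ 0.0001 -0.     -0.    ] then yaw -0.0 F [-0.1  0.4 -1.2] M [ 0.03 -0.04 -0.06] w 0.02 g 58.7
```

View pics/final.png

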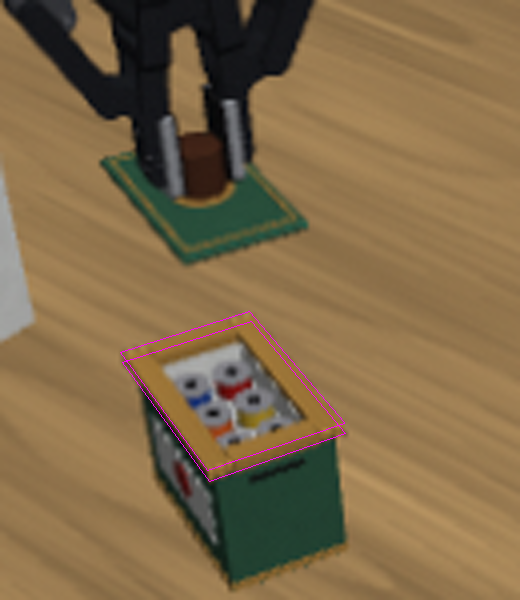

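```bash
python3 - <<'E'
from fit import *
from scipy.spatial.transform import Rotation as Rn
c=viewer.camera("scene")
ms=[r for r in nets.masks_of("inner_lid","scene")]
for r in ms: print(round(r["confidence"],2),np.round(r["box"]))
m=[r for r in ms if abs(r["box"][0]-218)<15][0]["mask"]
i=c["color"].astype(int)
print("rows/cols of mask", np.where(m)[0].min(),np.where(m)[0].max(),np.where(m)[1].min(),np.where(m)[1].max())
h=hull(m)
for z in(.048,.056):
    P=place(box(.066,.104,z+.022,z+.028),(.5376,-.2252,-.345)); q=hullpoly(c,P); print(z,"pred rows",q[:,1].min().round(1),q[:,1].max().round(1),"cols",q[:,0].min().round(1),q[:,0].max().round(1))
def f(p):
    P=box(.066,.104,-.003,.003)@Rn.from_euler("zxy",[p[2],p[4],p[5]]).as_matrix().T+[p[0],p[1],.073+p[3]]
    a=hullpoly(c,P); A=cv2.intersectConvexConvex(a,h)[0]; return 1-A/(cv2.contourArea(a)+cv2.contourArea(h)-A)
x0=np.array([.5376,-.2252,-.345,0,0,0]); sc=np.array([.003,.003,.03,.004,.05,.05])
for free in([0,1,2],[3,4,5],[0,1,3,4,5]):
    g=lambda u:f(x0+np.bincount(free,u,6)*sc)
    n=len(free); r=minimize(g,np.zeros(n),method="Nelder-Mead",options=dict(initial_simplex=np.vstack([np.zeros(n),np.eye(n)]),maxiter=1500))
    print(free,(x0+np.bincount(free,r.x,6)*sc).round(4),round(r.fun,4),round(f(x0),4))
E
```

```text
0.84 [217. 189.  54.  39.]
0.23 [212. 138.  51.  32.]
rows/cols of mask 169 208 191 245
0.048 pred rows 167.3 209.8 cols 189.5 246.0
0.056 pred rows 163.8 206.2 cols 188.9 245.6
[0, 1, 2] [ 0.5366 -0.226  -0.3784  0.      0.      0.    ] 0.0484 0.054
[3, 4, 5] [ 5.376e-01 -2.252e-01 -3.450e-01  3.000e-04  1.300e-02 -1.800e-02] 0.0351 0.054
[0, 1, 3, 4, 5] [ 0.5226 -0.2436 -0.345  -0.0167 -0.005   0.0105] 0.0195 0.054
```

```bash
python3 -c "
from h import *; print(job.close_job())"
```

```text
the job is handed in; nothing more can be done
None
```

The job is handed in: the inner lid is pressed home in the tin with its bobbins on show, within about 1° of level by camera fit, and the arm holds the outer lid level about 10 cm above the tin; no verdict was returned, and I did not re-check the bystanders.

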